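Roll the sample tin to the stop band

ROBOT

A 6-joint arm with a two-finger parallel gripper is mounted at the origin on the work surface. World frame = base frame: x ahead of the robot, y to its left, z up, the work surface at z = 0. Lengths are in m, angles in rad, forces in N, time in s.
With the tool pointing down it reaches from about 0.35 to 0.725 m from the base axis. Payload 6 kg.
Tool frame: the origin (TCP) lies at the very end of the fingers, on their centre line; the grasp point (between the pads) lies 19 mm behind it; z points along the fingers, y is the line along which they close (so a half turn about z gives the same grasp; the last joint's range is limited). The gripper opens to 85 mm and grips with 20 to 120 N. Pads are 22 mm wide; open, the fingers measure 114 mm over their backs; the gripper's body (76 mm by 85 mm) begins 54 mm behind the grasp point. The pads swing forward as they close: fully open they stand 13 mm farther back than shut.
Start: joints at [-0.916, 0.04, 0.085, 0, -1.615, -0.334], TCP at [0.189, -0.569, 0.231] pointing down, gripper open.
Joint ranges: [-2.56, 2.56], [-1.29, 2.01], [-1.08, 1.49], [-3.29, 1.98], [-2.81, -0.18], [-2.99, 2.99]. Speed limits (rad/s): [2.57, 2.57, 3.01, 3.14, 3.14, 3.14].

INTERFACE

Orientations are given as [roll, pitch, yaw] about the fixed x, y, z axes, in that order (R = Rz(yaw) Ry(pitch) Rx(roll)).
In Python, from cell import * gives the robot as it stands. The module is installed in compiled form; this text tells all that it offers.
- The arm moves only by the tool apply_moves, never from a script. Its argument "plan" is a list that holds one entry, the list of rows, each a list of 4 numbers: the shift along the tool's x, y, z in m, then the turn about the tool's z in degrees. In form: [[[dx, dy, dz, turn], ...]]. A call has 1 to 20 rows; each row is the pose to reach, as a shift and turn from the pose commanded when the call began, along the tool's axes at that moment; what a row does not reach only later rows make up. A row lasts 1/12 s, in which the tool goes at most 41.7 mm and 7.16 degrees, less where a joint would pass 70% of its speed; a pose out of reach is approached as far as the arm can. A call with a gripper value outside its range is refused whole. "fingers" is the opening, from -1 (shut) to 1 (fully open), so that 0 is half open, set as the call begins (left out, the last holds). The fingers move at their own pace and stop on an object; the grip force is fixed at half the most. Time passes only in rows, so rows that repeat a pose let the fingers close. It gives the time, the measured TCP pose, the force, the opening and the grip force at its end, in the units of the state.
- read_state(): the state, without advancing time (a new reading comes with each control period).
- camera(name): name is "scene" or "top" or "wrist"; returns a dict with "color" (480x640x3 uint8, red, green, blue), "fovy" (degrees; the focal length in pixels is half the picture's height over the tangent of half this angle, whatever the lens; pixels are square), "cx", "cy" (the principal point, pixels), "k1" (the pictures are not rectified: a ray, as slopes to the right and down, at radius r is drawn at 1 + k1 r^2 times it, then the intrinsics apply), "R" (3x3) and "t" (3): a world point X has camera coordinates R X + t; the wrist camera has in their place "tool_from_camera" (4x4, takes a point from camera to tool coordinates, whose origin is the TCP and whose axes are the flange's). Camera axes: x right, y down, z forward; pixel columns grow to the right and rows downward; lengths in m; the calibration is good to about 2 mm. A picture is of the moment at which its call begins: read the wrist's pose just before it. There is no depth.
- sign_off(): hands the job in; it is judged then, once.
The state is a dict: "t": time; "qpos": joint angles; "joint_velocities": joint speeds; "joint_efforts": joint torques, N m; "tcp_pos": TCP position; "orientation": TCP orientation; "contact_force": force on the tool from outside, world axes, zero at the start; "wrist_torque": the same for the moment, N m; "gripper_width": finger opening in m; "grasp_force": force on a finger pad.
Only numpy, scipy, OpenCV 4.12 (cv2) and the standard library are available. Lean on these libraries where they do the work, as an engineer would, in place of code of your own. Each camera call takes 0.05 s, during which the arm holds its last target. There are 200 camera calls.

TASK

Mix the sealed sample by rolling the big labelled steel tin along the cork roll board: with the fingertips pushing on its top, never low on its side, roll it to the green band and leave it lying still there, its underside resting on the band and the tin still lying along it. Roll the tin, do not slide it, and do not pinch or lift it. Leave the other things on the counter where they stand.

Things in the scene. Friction and masses are not known exactly. Their poses are not given: they have to be found in the camera images.
- sample_tin: Sealed steel tin lying on its side on the roll board, 90 mm diameter, 110 mm long, 260 to 475 g, white paper label round its middle, red stripe along it. Origin at the cylinder's centre, 45 mm above the cork; x axis = cylinder axis, the other axes turn as it rolls (z starts up). It rolls freely either way, with slight resistance: soon stops by itself and stays where left. Friction with cork and fingers about 0.6.
- stop_mark: Green painted band across the roll board, 30 mm wide (its y), 200 mm long (its x, across the board), flush with the cork, with a small green block at either end outside the board's edges. Origin at the band's centre on the cork surface; z up. It lies on either side of the tin, 120 to 280 mm away; the tin must roll along the band's y direction.
- roll_board: Fixed flat birch board with cork top, 200 mm wide (its x) and 460 mm long (its y, the rolling direction), cork surface 14 mm above the counter. Origin at the centre of its underside; z up.
- crucible: Loose white ceramic crucible, 52 mm diameter, 45 mm high; origin at the centre of its underside. To be left alone.
- stopper: Loose black rubber stopper, 32 mm diameter at its top, 30 mm high; origin at the centre of its underside. To be left alone.
- grain_jar: Loose amber jar with white lid, 68 mm diameter, 100 mm high; origin at the centre of its underside. To be left alone.
- weight: Loose brass check weight with a knob, 32 mm diameter, 50 mm high; origin at the centre of its underside. To be left alone.
- spare_tin: Small loose upright steel tin, 60 mm diameter, 60 mm high; origin at the centre of its underside. To be left alone.
Things that resemble listed ones, but are neither listed nor needed, are in the scene too. Leave any blue or yellow look-alike of the sample_tin alone.

How it is judged:
By the outcome, as a careful person would: the job done as asked, in the order asked, and still so for the second after the job is handed in, with the robot touching nothing.
It also fails if it takes over 72 s, if anything falls off the work surface, if the arm or the gripper's body presses on something with over 40 N, if the wrist force passes 120 N, or if a joint passes its speed limit or range.

## Working session

There is one attempt and no reset: what is moved stays moved. The work goes in short steps, Python scripts to look and compute and a tool call to move; the robot and the scene stay as the last step left them, time stands still between calls to the robot, and variables do not carry over. Pictures are saved under pics/ and viewed, at most 10 in all, crops included, and the job is handed in when it is done.

Besides the shell and the picture viewer there is one more tool, called after "Request:" as name(argument=value, ...), one argument or row to a line, values as JSON. apply_moves: Moves the arm, as the interface text tells. Its arguments: {"type":"object","properties":{"plan":{"type":"array","items":{"type":"array","items":{"type":"array","items":{"type":"number"}}}},"fingers":{"type":"number"}},"required":["plan"]}

```bash
mkdir -p pics; cat > h.py <<'E'
from cell import *
import numpy as np, cv2
def K(c):
    f=240/np.tan(np.radians(c["fovy"])/2); return f
def ray(c,u,v):
    f=K(c); d=np.array([(u-c["cx"])/f,(v-c["cy"])/f]); s=d.copy()
    for _ in range(20): s=d/(1+c["k1"]*(s@s))
    return np.array([s[0],s[1],1.])
def onplane(c,u,v,z):
    R=np.array(c["R"]);t=np.array(c["t"]); o=-R.T@t; d=R.T@ray(c,u,v)
    return o+d*(z-o[2])/d[2]
def proj(c,X):
    p=np.array(c["R"])@np.array(X)+np.array(c["t"]); s=p[:2]/p[2]; s=s*(1+c["k1"]*(s@s))
    return s*K(c)+[c["cx"],c["cy"]]
E
python3 - <<'E'
from h import *
for n in("top","scene"):
    c=camera(n); cv2.imwrite(f"pics/{n}1.png",c["color"][:,:,::-1]); print(n,c["fovy"],c["k1"],-np.array(c["R"]).T@c["t"])
    np.save(f"pics/{n}1.npy",c,allow_pickle=True)
s=read_state(); print(s)
E
```

```text
top 50.60035504300037 0.003658109135995573 [ 0.44632387 -0.0076535   1.11856286]
scene 53.121217826039704 0.02423947324090512 [ 1.14938584 -0.12542809  1.00448056]
{'t': 0.1, 'qpos': array([-9.16293405e-01,  4.07754762e-02,  8.39278201e-02, -3.86863045e-04,
       -1.61550465e+00, -3.33699510e-01]), 'joint_velocities': array([ 0.00128418, -0.00171099,  0.00184275,  0.00111303,  0.00120084,
        0.00133604]), 'joint_efforts': array([-3.94627074e-03, -3.69349301e+01,  3.48283517e+01,  6.95159152e+00,
       -4.51827451e-03,  3.54661972e-05]), 'tcp_pos': array([ 0.1891708 , -0.5690944 ,  0.23037892]), 'orientation': array([ 3.13999591e+00, -1.44463262e-04, -2.82077214e+00]), 'contact_force': array([ 0.22295453,  0.21934911, -0.41986934]), 'wrist_torque': array([ 0.03257911,  0.05149901, -0.000143  ]), 'grasp_force': 0.0, 'gripper_width': 0.08528459403085878}
```

View pics/top1.png

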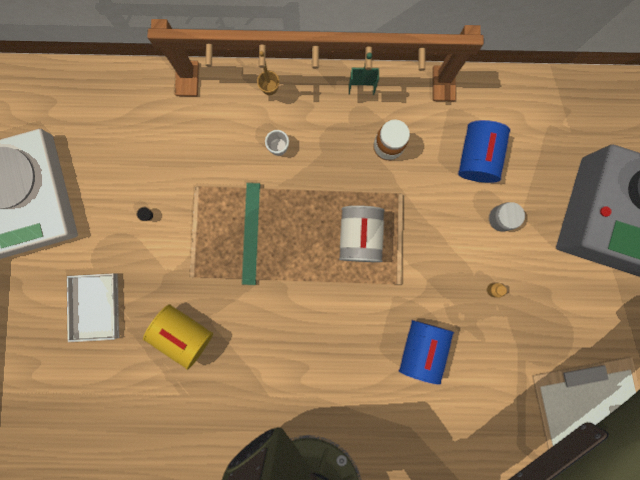

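View pics/scene1.png

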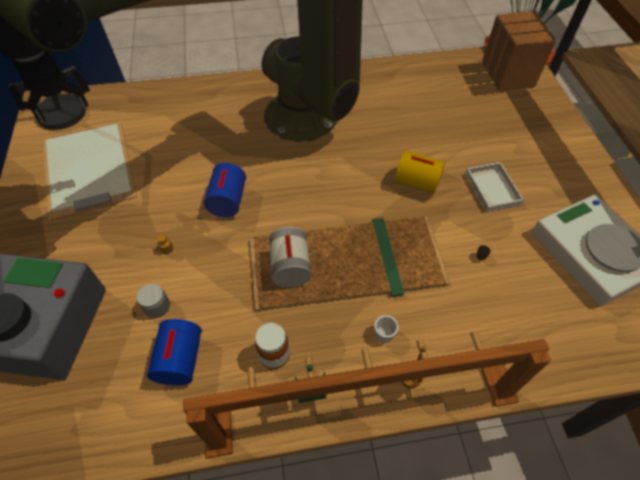

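Top view: the candidates for the tin are a steel tin with white label and red stripe on the cork (362,234), blue tins at (485,152) and (427,352), a yellow tin at (178,337), and the upright plain spare tin at (509,217). I choose (362,234), on the board. The green band is at (251,235), so the tin must roll to picture left (+y). The scene view agrees, with the tin at (290,257) and the band at (388,257).

```bash
cat >> h.py <<'E'
def measure(c, ylo=200,ver=False):
    im=c["color"]; hsv=cv2.cvtColor(im,cv2.COLOR_RGB2HSV); H,S,V=[hsv[...,i].astype(int) for i in range(3)]
    roi=np.zeros(H.shape,bool); roi[175:300,185:415]=1
    out={}
    for n,m in (("band",roi&(H>65)&(H<95)&(S>80)),("tin",roi&(S<60)&(V>95))):
        m=cv2.morphologyEx(m.astype(np.uint8),cv2.MORPH_OPEN,np.ones((3,3)))
        if n=="tin": m=cv2.morphologyEx(m,cv2.MORPH_CLOSE,np.ones((13,13)))
        cs,_=cv2.findContours(m,cv2.RETR_EXTERNAL,cv2.CHAIN_APPROX_NONE)
        k=max(cs,key=cv2.contourArea); out[n]=(cv2.minAreaRect(k),cv2.boxPoints(cv2.minAreaRect(k)))
    return out
E
python3 - <<'E'
from h import *
c=np.load("pics/top1.npy",allow_pickle=True).item()
o=measure(c)
for n,z in(("band",.014),("tin",.059)):
    r,b=o[n]; P=np.array([onplane(c,*p,z) for p in b]); print(n,np.round(r[0],1),np.round(b,0).tolist(),"\n",P.round(4).tolist(),"mean",P.mean(0).round(4),"sides",np.linalg.norm(P[0]-P[1]).round(4),np.linalg.norm(P[1]-P[2]).round(4))
# board corners rough
im=cv2.resize(c["color"][170:300,180:420],None,fx=3,fy=3,interpolation=2); cv2.imwrite("pics/crop1.png",im[:,:,::-1])
E
```

```text
band [250.6 233.5] [[242.0, 283.0], [247.0, 183.0], [259.0, 184.0], [254.0, 284.0]] 
 [[0.4376, 0.1497, 0.014], [0.6559, 0.1456, 0.014], [0.6551, 0.1189, 0.014], [0.4368, 0.1234, 0.014]] mean [0.5463 0.1344 0.014 ] sides 0.2184 0.0268
tin [361.5 233.3] [[339.0, 260.0], [342.0, 205.0], [384.0, 207.0], [381.0, 262.0]] 
 [[0.4892, -0.0574, 0.059], [0.606, -0.0613, 0.059], [0.6034, -0.1503, 0.059], [0.4866, -0.1456, 0.059]] mean [ 0.5463 -0.1037  0.059 ] sides 0.1169 0.089
```

View pics/crop1.png

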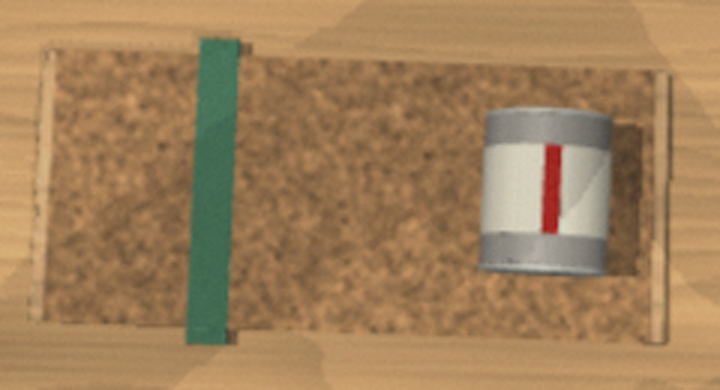

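Request:
apply_moves(
  plan=[
    [[-0.03,0.02,0.002,1.3],[-0.06,0.04,0.005,2.6],[-0.09,0.06,0.01,4],[-0.12,0.08,0.015,5.2],[-0.15,0.1,0.02,6.5],[-0.18,0.12,0.025,8],[-0.21,0.14,0.03,9],[-0.24,0.16,0.035,10],[-0.27,0.18,0.04,11.5],[-0.3,0.2,0.045,13],[-0.33,0.22,0.05,14],[-0.36,0.24,0.05,15],[-0.39,0.26,0.055,16.5],[-0.42,0.28,0.06,18],[-0.45,0.3,0.065,19],[-0.47,0.312,0.075,20],[-0.479,0.317,0.085,20.4],[-0.479,0.317,0.095,20.4],[-0.479,0.317,0.1,20.4],[-0.479,0.317,0.1,20.4]],
  ],
  fingers=-1,
)

```text
t: 1.77
tcp_pos: [0.5425, -0.1182, 0.1294]
orientation: [-3.142, -0.003, 3.106]
contact_force: [-0.5, -0.2, -0.9]
gripper_width: -0.0001
grasp_force: 0.0
```

Request:
apply_moves(
  plan=[
    [[0,0,0.01,0],[0,0,0.018,0],[0,0,0.022,0],[0,0,0.024,0],[0,0,0.0255,0],[0,0,0.0265,0],[0,0,0.0265,0]],
  ],
)

```text
t: 2.35
tcp_pos: [0.5439, -0.1175, 0.1049]
orientation: [3.142, 0.0, 3.106]
contact_force: [-0.6, 1.0, -0.2]
gripper_width: 0.0002
grasp_force: 0.0
```

```bash
python3 - <<'E'
from h import *
a=camera("top");b=camera("scene")
A=cv2.resize(a["color"][170:300,280:420],None,fx=3,fy=3,interpolation=2)
B=cv2.resize(b["color"][180:310,220:360],None,fx=3,fy=3,interpolation=2)
cv2.imwrite("pics/c2.png",np.hstack([A[:,:390],B[:,:400]])[:,:,::-1])
print(read_state()["contact_force"])
E
```

```text
[ 0.09964852 -0.02477522  0.02692591]
```

View pics/c2.png

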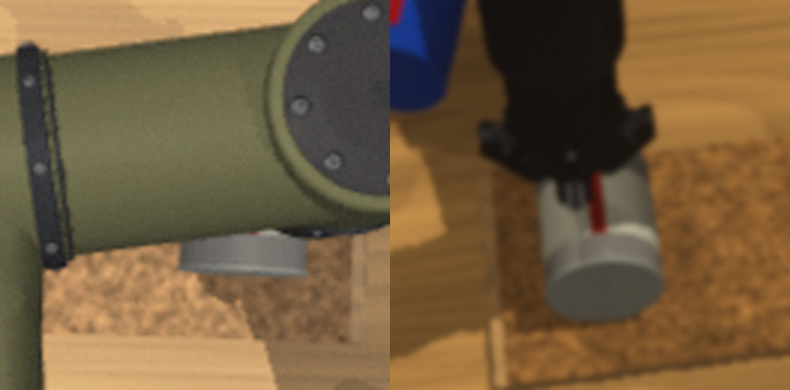

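The picture shows the shut fingertips just over the label of the right tin, a little behind its stripe (crop pixel 572,190), and the tin has not moved. I press gently next.

Request:
apply_moves(
  plan=[
    [[0,0,0.001,0],[0,0,0.002,0],[0,0,0.002,0]],
  ],
)

```text
t: 2.7
tcp_pos: [0.5441, -0.1176, 0.1034]
orientation: [-3.141, 0.001, 3.106]
contact_force: [0.2, -0.6, 1.2]
gripper_width: -0.0002
grasp_force: 0.9
```

Request:
apply_moves(
  plan=[
    [[0,0,0.001,0],[0,0,0.0015,0],[0,0,0.0015,0]],
  ],
)

```text
t: 2.95
tcp_pos: [0.5442, -0.1181, 0.1031]
orientation: [-3.14, 0.002, 3.107]
contact_force: [-2.6, -0.5, 7.7]
gripper_width: -0.0
grasp_force: 3.8
```

Request:
apply_moves(
  plan=[
    [[0,0.002,0,0],[0,0.006,0,0],[0,0.011,0,0],[0,0.017,0,0],[0,0.023,0,0],[0,0.029,0,0],[0,0.035,0,0],[0,0.041,0,0]],
  ],
)

```text
t: 3.62
tcp_pos: [0.5457, -0.0768, 0.1039]
orientation: [-3.14, 0.002, 3.107]
contact_force: [-3.8, 0.6, 11.2]
gripper_width: -0.0003
grasp_force: 5.4
```

```bash
python3 - <<'E'
from h import *
b=camera("scene"); c1=np.load("pics/scene1.npy",allow_pickle=True).item()
B=cv2.resize(b["color"][180:310,220:360],None,fx=3,fy=3,interpolation=2)
cv2.imwrite("pics/c3.png",B[:,:,::-1])
# projected tin-end circle centre per mm in y, for reference
for y in(-.1037,-.08,-.06): print(y,proj(b,[.599,y,.059]).round(1))
E
```

```text
-0.1037 [292.2 276.8]
-0.08 [302.6 275.3]
-0.06 [311.3 274. ]
```

View pics/c3.png

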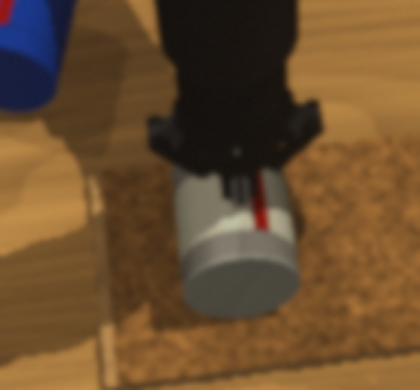

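The end face centre is at about (300,276) in the full picture, so y≈-0.085. The tin moved 19 mm for 41 mm of finger travel, which is pure rolling.

Request:
apply_moves(
  plan=[
    [[0,0.006,0,0],[0,0.011,-0.003,0],[0,0.012,-0.012,0],[0,0.0,-0.012,0],[0,-0.01,-0.012,0],[0,-0.01,-0.012,0],[0,-0.01,-0.012,0]],
  ],
)

```text
t: 4.25
tcp_pos: [0.5446, -0.0875, 0.1127]
orientation: [3.141, -0.001, 3.105]
contact_force: [0.1, 1.0, -0.3]
gripper_width: -0.0004
grasp_force: 0.0
```

```bash
cat >> h.py <<'E'
def tin(show=None):
    b=camera("scene"); hsv=cv2.cvtColor(b["color"],cv2.COLOR_RGB2HSV)
    m=((hsv[...,1]<75)&(hsv[...,2]>70)).astype(np.uint8); m[:225]=0; m[310:]=0; m[:,:250]=0; m[:,450:]=0
    m=cv2.morphologyEx(m,cv2.MORPH_OPEN,np.ones((3,3)))
    n,l,st,ce=cv2.connectedComponentsWithStats(m); i=1+np.argmax(st[1:,4]); m=(l==i)
    vs=np.where(m.any(1))[0]; bot=vs.max()
    us=[np.where(m[v])[0] for v in range(bot-22,bot-12)]
    u=np.mean([(k.min()+k.max())/2 for k in us]); w=np.mean([k.max()-k.min()+1 for k in us])
    ys=np.linspace(-.15,.25,401); X=[[.599+.035*(y+.104),y,.059] for y in ys]
    y=np.interp(u,[proj(b,x)[0] for x in X],ys)
    s=read_state(); print("u",round(u,1),"w",round(w,1),"bot",bot,"tin y",round(y,4),"tcp",s["tcp_pos"].round(4),"F",s["contact_force"].round(1),"t",s["t"])
    if show: cv2.imwrite(show,cv2.resize(b["color"][180:340,220:460],None,fx=3,fy=3,interpolation=2)[:,:,::-1])
E
python3 -c "
from h import *
tin();tin()"
```

```text
u 304.8 w 37.1 bot 284 tin y -0.0751 tcp [ 0.5446 -0.0872  0.1127] F [-0.4 -0.1 -0.7] t 4.3
u 304.8 w 36.9 bot 284 tin y -0.0751 tcp [ 0.5447 -0.0869  0.1128] F [ 0.1 -1.2 -0.2] t 4.35
```

Request:
apply_moves(
  plan=[
    [[0,0,0.006,0],[0,0,0.0105,0],[0,0,0.012,0],[0,0.002,0.012,0],[0,0.006,0.012,0],[0,0.012,0.012,0],[0,0.019,0.012,0],[0,0.026,0.012,0],[0,0.033,0.012,0],[0,0.04,0.012,0],[0,0.047,0.012,0],[0,0.052,0.008,0],[0,0.053,0,0],[0,0.04,0,0],[0,0.03,0,0],[0,0.03,0,0]],
  ],
)

```text
t: 5.68
tcp_pos: [0.5456, -0.0584, 0.1128]
orientation: [-3.141, -0.001, 3.105]
contact_force: [0.6, 0.3, 0.7]
gripper_width: 0.0
grasp_force: 0.0
```

```bash
python3 -c "
from h import *
tin();tin()"
```

```text
u 318.8 w 36.5 bot 282 tin y -0.0431 tcp [ 0.5456 -0.0579  0.1126] F [0.5 0.4 0.5] t 5.7333
u 318.9 w 36.4 bot 282 tin y -0.0428 tcp [ 0.5456 -0.0575  0.1127] F [ 0.2  0.6 -0.4] t 5.7833
```

Request:
apply_moves(
  plan=[
    [[0,0.003,0.006,0],[0,0.003,0.0105,0],[0,0.003,0.012,0],[0,0.005,0.012,0],[0,0.009,0.012,0],[0,0.015,0.012,0],[0,0.023,0.012,0],[0,0.031,0.012,0],[0,0.039,0.012,0],[0,0.047,0.012,0],[0,0.054,0.011,0],[0,0.058,0.004,0],[0,0.056,0,0],[0,0.044,0,0],[0,0.036,0,0],[0,0.036,0,0]],
  ],
)

```text
t: 7.12
tcp_pos: [0.5469, -0.0223, 0.1128]
orientation: [-3.141, -0.001, 3.105]
contact_force: [-0.2, 0.0, -0.5]
gripper_width: -0.0
grasp_force: 0.0
```

```bash
python3 -c "
from h import *
tin();tin('pics/c4.png')"
```

```text
u 334.6 w 36.3 bot 281 tin y -0.0066 tcp [ 0.5469 -0.0218  0.1128] F [0.1 0.2 0.1] t 7.1667
u 334.8 w 36.3 bot 281 tin y -0.0061 tcp [ 0.547  -0.0214  0.1127] F [-0.3  0.2 -0.6] t 7.2167
```

View pics/c4.png

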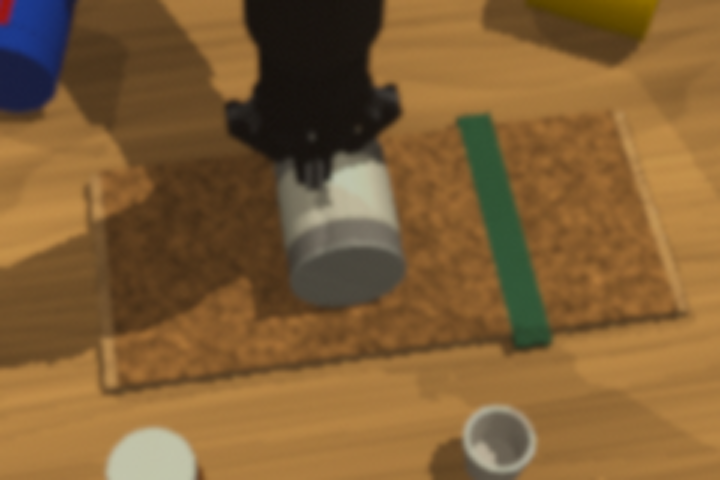

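The tin lies well aligned, with its end face at (335,273) in the full picture. The fingertip is just behind its top and the band is clear ahead, so I repeat the stroke.

Request:
apply_moves(
  plan=[
    [[0,0.003,0.006,0],[0,0.003,0.0105,0],[0,0.003,0.012,0],[0,0.005,0.012,0],[0,0.009,0.012,0],[0,0.015,0.012,0],[0,0.023,0.012,0],[0,0.031,0.012,0],[0,0.039,0.012,0],[0,0.047,0.012,0],[0,0.054,0.011,0],[0,0.058,0.004,0],[0,0.056,0,0],[0,0.044,0,0],[0,0.037,0,0],[0,0.037,0,0]],
  ],
)

```text
t: 8.55
tcp_pos: [0.5482, 0.0147, 0.1128]
orientation: [-3.141, -0.001, 3.105]
contact_force: [-1.0, 0.9, 0.1]
gripper_width: -0.0002
grasp_force: 0.0
```

```bash
python3 -c "
from h import *
tin();tin()"
```

```text
u 350.2 w 36.3 bot 279 tin y 0.0292 tcp [0.5482 0.0152 0.1127] F [-0.5 -1.2  0.5] t 8.6
u 350.2 w 36.3 bot 279 tin y 0.0295 tcp [0.5483 0.0156 0.1128] F [-0.4  0.3 -0.8] t 8.65
```

Request:
apply_moves(
  plan=[
    [[0,0.002,0.006,0],[0,0.002,0.0105,0],[0,0.002,0.012,0],[0,0.004,0.012,0],[0,0.008,0.012,0],[0,0.014,0.012,0],[0,0.022,0.012,0],[0,0.03,0.012,0],[0,0.038,0.012,0],[0,0.046,0.012,0],[0,0.053,0.011,0],[0,0.057,0.004,0],[0,0.055,0,0],[0,0.044,0,0],[0,0.037,0,0],[0,0.037,0,0]],
  ],
)

```text
t: 9.98
tcp_pos: [0.5495, 0.0516, 0.1128]
orientation: [-3.141, -0.001, 3.105]
contact_force: [0.8, -0.6, 0.3]
gripper_width: -0.0002
grasp_force: 0.0
```

```bash
python3 -c "
from h import *
tin();tin()"
```

```text
u 366.0 w 37.9 bot 277 tin y 0.0662 tcp [0.5496 0.0521 0.1128] F [ 0.4 -0.1 -0.4] t 10.0333
u 366.4 w 38.1 bot 277 tin y 0.0669 tcp [0.5496 0.0525 0.1129] F [-0.3 -0.7 -0.5] t 10.0833
```

Request:
apply_moves(
  plan=[
    [[0,0.002,0.006,0],[0,0.002,0.0105,0],[0,0.002,0.012,0],[0,0.004,0.012,0],[0,0.008,0.012,0],[0,0.014,0.012,0],[0,0.022,0.012,0],[0,0.03,0.012,0],[0,0.038,0.012,0],[0,0.046,0.012,0],[0,0.053,0.011,0],[0,0.057,0.004,0],[0,0.055,0,0],[0,0.044,0,0],[0,0.037,0,0],[0,0.037,0,0]],
  ],
)

```text
t: 11.42
tcp_pos: [0.5509, 0.0886, 0.1129]
orientation: [-3.141, -0.001, 3.105]
contact_force: [0.1, -0.2, -0.1]
gripper_width: -0.0001
grasp_force: 0.0
```

```bash
python3 -c "
from h import *
tin();tin('pics/c5.png')
c=camera('top'); cv2.imwrite('pics/t5.png',cv2.resize(c['color'][170:300,180:420],None,fx=3,fy=3)[:,:,::-1])"
```

```text
u 380.6 w 35.9 bot 275 tin y 0.1003 tcp [0.5509 0.0891 0.1129] F [-0.1 -0.2  0.3] t 11.4667
u 380.8 w 35.9 bot 275 tin y 0.1007 tcp [0.551  0.0895 0.1129] F [-0.4 -0.8 -0.1] t 11.5167
```

View pics/c5.png

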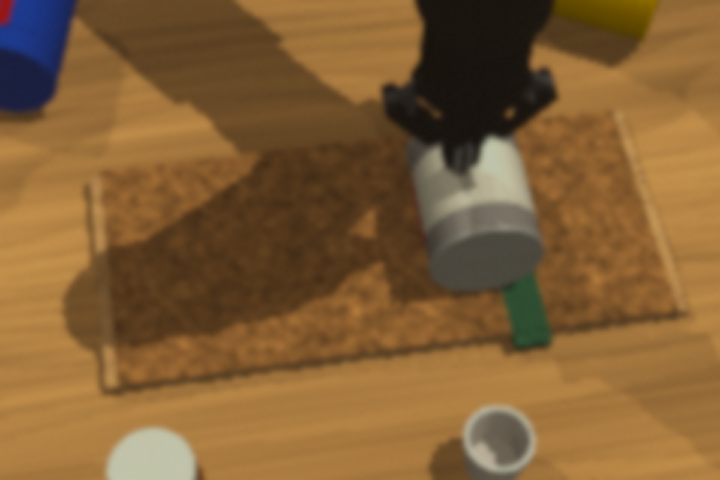

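The tin's end face centre is at about (381,261) in the full picture, roughly 32 mm short of the band's centre, and it is still aligned. The next stroke is shorter and gentler.

Request:
apply_moves(
  plan=[
    [[0,-0.001,0.006,0],[0,-0.001,0.0105,0],[0,-0.001,0.012,0],[0,0.001,0.012,0],[0,0.005,0.012,0],[0,0.011,0.012,0],[0,0.018,0.012,0],[0,0.025,0.012,0],[0,0.032,0.012,0],[0,0.038,0.012,0],[0,0.044,0.012,0],[0,0.049,0.01,0],[0,0.05,0.002,0],[0,0.048,-0.01,0],[0,0.04,-0.03,0],[0,0.02,-0.05,0],[0,0.0,-0.07,0],[0.02,-0.02,-0.09,0],[0.04,-0.04,-0.1,0],[0.06,-0.05,-0.11,0]],
  ],
)

```text
t: 13.23
tcp_pos: [0.4888, 0.0404, 0.2251]
orientation: [3.142, 0.001, 3.105]
contact_force: [0.5, 0.5, -0.2]
gripper_width: -0.0001
grasp_force: 0.0
```

```bash
python3 -c "
from h import *
tin();tin()
c=camera('top'); cv2.imwrite('pics/t6.png',cv2.resize(c['color'][170:300,180:420],None,fx=3,fy=3)[:,:,::-1])"
```

```text
u 395.6 w 33.1 bot 273 tin y 0.1354 tcp [0.4874 0.0396 0.2283] F [ 3.4 -1.4  4.2] t 13.2833
u 395.7 w 33.2 bot 273 tin y 0.1355 tcp [0.4888 0.0408 0.2274] F [ 0.6 -1.2  0.4] t 13.3333
```

View pics/t6.png

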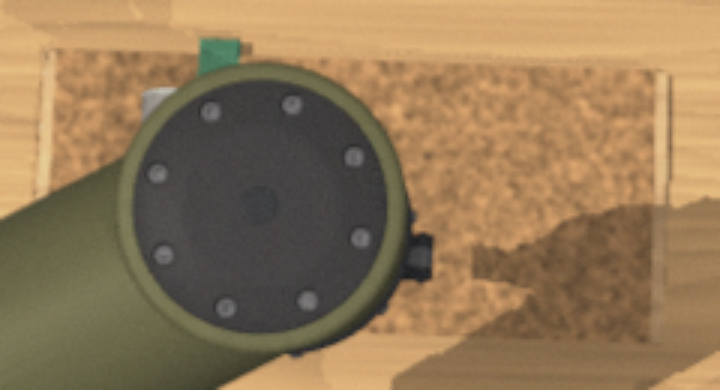

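The wrist hides the tin in the top view (tin edge at (155,100) of the crop). I move the arm clear for a proper look.

Request:
apply_moves(
  plan=[
    [[0.01,-0.03,0,0],[0.02,-0.06,0,0],[0.03,-0.09,0,0],[0.04,-0.12,0,0],[0.05,-0.15,0,0],[0.06,-0.18,0,0],[0.07,-0.21,0,0],[0.08,-0.24,0,0],[0.09,-0.27,0,0],[0.1,-0.3,0,0],[0.11,-0.33,0,0],[0.12,-0.35,0,0],[0.13,-0.37,0,0],[0.13,-0.38,0,0],[0.13,-0.38,0,0]],
  ],
)

```text
t: 14.63
tcp_pos: [0.3457, -0.3341, 0.2224]
orientation: [3.141, -0.002, 3.104]
contact_force: [0.3, 0.3, 0.3]
gripper_width: -0.0003
grasp_force: 0.0
```

```bash
python3 - <<'E'
from h import *
tin('pics/c7.png')
c=camera('top'); cv2.imwrite('pics/t7.png',cv2.resize(c['color'][170:300,180:420],None,fx=3,fy=3)[:,:,::-1])
a=np.load("pics/top1.npy",allow_pickle=True).item()["color"].astype(int)
r,b=measure(c)["tin"]; P=np.array([onplane(c,*p,.059) for p in b]); print(b.round(1).tolist(),P.round(4).tolist(),P.mean(0).round(4))
E
```

```text
u 395.7 w 33.2 bot 273 tin y 0.1355 tcp [ 0.3461 -0.3332  0.2224] F [ 0.6  0.5 -0.2] t 14.6833
[[223.60000610351562, 253.6999969482422], [227.10000610351562, 197.5], [269.6000061035156, 200.1999969482422], [266.1000061035156, 256.29998779296875]] [[0.4981, 0.1838, 0.059], [0.6166, 0.1804, 0.059], [0.6126, 0.0907, 0.059], [0.4942, 0.095, 0.059]] [0.5554 0.1375 0.059 ]
```

View pics/t7.png

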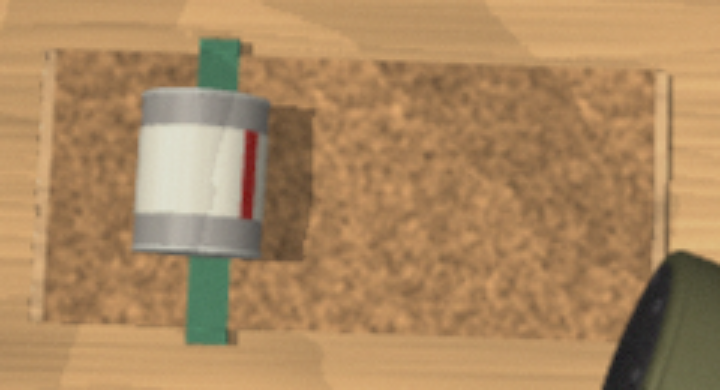

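The tin's centre is at y=0.1375 and the band's at 0.134 with a half width of 15 mm. It is still and aligned, the arm is clear, and the other things are untouched.

```bash
python3 -c "
from cell import *
print(sign_off())"
```

```text
the job is handed in; nothing more can be done
None
```

I rolled the labelled tin along the cork board with fingertip strokes on its top, and it lies still on the green band, about 3 mm from the band's centre line, with the robot clear; the job is handed in.

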